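Stand the ball finials in their drying rings

TASK

Two bare wooden ball finials are to be primed and must stand, ball down and dowel straight up, each in the steel drying ring of its own size. The small one was left slumped in the large ring: stand it upright in the small ring first, then take the large one out of the square box and stand it upright in the large ring. Let each ball come to rest on its ring before you let go, and leave the paint tin, the tub and the tape roll undisturbed.

Things in the scene. Friction and masses are not known exactly. Their poses are not given: they have to be found in the camera images.
- small_finial: pale wooden ball finial, 70 g: ball of 48 mm diameter with a dowel (18 mm diameter) standing 60 mm out of it. Origin at the ball's centre; z runs along the dowel, whose free end is 84 mm from the origin. At the start its ball lies in the large ring (3 mm of play) and its dowel leans on the rim, about 48 degrees from vertical, roughly towards the robot (-x), up to 40 degrees either way.
- large_finial: pale wooden ball finial, 140 g: ball of 64 mm diameter with a dowel (18 mm diameter) standing 62 mm out of it. Origin at the ball's centre; z runs along the dowel, whose free end is 94 mm from the origin. At the start its ball lies in the box (3 mm of play) and its dowel leans in a corner of it, about 50 degrees from vertical, roughly towards the robot (-x), up to 40 degrees either way.
- small_ring: small steel drying ring, an upright open tube fixed to the bench: inner diameter 38 mm, outer diameter 52 mm, 38 mm high, empty at the start. Origin on its axis at bench height, z up. The small ball rests on its inner rim with the ball's centre 53 mm above the bench.
- large_ring: large steel drying ring, an upright open tube fixed to the bench: inner diameter 54 mm, outer diameter 68 mm, 38 mm high; at the start the small finial is slumped in it. Origin on its axis at bench height, z up. The large ball rests on its inner rim with the ball's centre 55 mm above the bench.
- box: square open-topped plywood box fixed to the bench, 82 by 82 mm outside, walls and floor 6 mm, 66 mm high, holding the large finial. Origin under its centre; its own -x axis points to the corner that the dowel leans in (the sides lie at 45 degrees to its axes).
- black_tin: bystander: loose black paint tin, 77 mm diameter, 92 mm high, 0.6 kg. Origin under its centre, z up.
- white_tub: bystander: loose white paint tub, 83 mm diameter, 120 mm high, 0.7 kg. Origin under its centre, z up.
- tape_roll: bystander: loose roll of masking tape lying flat, 96 mm outside diameter, 24 mm high, 0.12 kg. Origin under its centre, z up.
Things that resemble listed ones, but are neither listed nor needed, are in the scene too. Leave any blue, purple or red look-alike of the large_ring alone.

How it is judged:
By the outcome, as a careful person would: the job done as asked, in the order asked, and still so for the second after the job is handed in, with the robot touching nothing.
It also fails if it takes over 64 s, if anything falls off the work surface, if the arm or the gripper's body presses on something with over 40 N, if the wrist force passes 120 N, or if a joint passes its speed limit or range.

ROBOT

A 7-joint arm with a two-finger parallel gripper is mounted at the origin on the work surface. World frame = base frame: x ahead of the robot, y to its left, z up, the work surface at z = 0. Lengths are in m, angles in rad, forces in N, time in s.
With the tool pointing down it reaches from about 0.35 to 0.9 m from the base axis. Payload 7.2 kg.
Tool frame: the origin (TCP) lies midway between the tips of the shut fingers; the grasp point (between the pads) lies 19 mm behind it; z points along the fingers, y is the line along which they close (so a half turn about z gives the same grasp; the last joint's range is limited). The gripper opens to 85 mm and grips with 20 to 120 N. Pads are 22 mm wide; open, the fingers measure 114 mm over their backs; the gripper's body (76 mm by 85 mm) begins 54 mm behind the grasp point. The pads swing forward as they close: fully open they stand 13 mm farther back than shut.
Start: joints at [1.149, 0.411, -0.013, 1.596, 0.006, 1.134, -0.082], TCP at [0.217, -0.586, 0.231] pointing down, gripper open.
Joint ranges: [-2.95, 2.95], [-0.29, 1.99], [-1.47, 1.44], [0.14, 2.54], [-1.03, 4.17], [0.13, 1.85], [-2.86, 2.86]. Speed limits (rad/s): [2.39, 2.39, 3.01, 3.01, 3.14, 3.14, 3.14].

INTERFACE

Orientations are given as a rotation vector (axis times angle).
In Python, from cell import get_obs, grab_frame, sign_off gives the robot as it stands.
- The arm moves only by the tool step_arm, never from a script. Its argument "series" is a list of rows, each an object with "travel": the shift along the world's x, y, z in cm, a list of three; "turn": the turn, a rotation vector about the world's x, y, z in degrees, a list of three; "fingers": the opening, from 0 (shut) to 1 (fully open). A call has exactly 8 rows; each row is the pose to reach, as a shift and turn from the pose commanded when the call began; what a row does not reach only later rows make up. A row lasts 1/12 s, in which the tool goes at most 41.7 mm and 7.16 degrees, less where a joint would pass 70% of its speed; a pose out of reach is approached as far as the arm can. A call with a gripper value outside its range is refused whole. The fingers move at their own pace and stop on an object; the grip force is fixed at half the most. Time passes only in rows, so rows that repeat a pose let the fingers close, or fill a call up. It gives the time, the measured TCP pose, the force, the opening and the grip force at its end, in the units of the state.
- get_obs(): the state, without advancing time (a new reading comes with each control period).
- grab_frame(name): name is "scene" or "top" or "wrist"; returns a dict with "image" (420x560x3 uint8, red, green, blue), "z_map" (420x560 float32, m along the optical axis (not along the pixel's ray), 0 where there is no reading), "vfov" (degrees; the focal length in pixels is half the picture's height over the tangent of half this angle, whatever the lens; pixels are square), "cx", "cy" (the principal point, pixels), "dist_coeffs" ([k1, k2, p1, p2, k3] as OpenCV has them; the pictures are not rectified), "position" and "rotation" of the camera in the world. Camera axes: x right, y up, looking along -z (the intrinsics and any distortion apply to the point x, -y, -z); pixel columns grow to the right and rows downward; lengths in m; the calibration is good to about 2 mm. A picture is of the moment at which its call begins.
- sign_off(): hands the job in; it is judged then, once.
The state is a dict: "time": time; "q": joint angles; "qd": joint speeds; "joint_efforts": joint torques, N m; "tcp_pos": TCP position; "eef_rot": TCP orientation; "ft_force": force on the tool from outside, world axes, zero at the start; "moment": the same for the moment, N m; "grip_width": finger opening in m; "finger_force": force on a finger pad.
Only numpy, scipy, OpenCV 4.12 (cv2) and the standard library are available. Lean on these libraries where they do the work, as an engineer would, in place of code of your own. Each camera call takes 0.05 s, during which the arm holds its last target. There are 200 camera calls.

## Working session

There is one attempt and no reset: what is moved stays moved. The work goes in short steps, Python scripts to look and compute and a tool call to move; the robot and the scene stay as the last step left them, time stands still between calls to the robot, and variables do not carry over. Pictures are saved under pics/ and viewed, at most 10 in all, crops included, and the job is handed in when it is done.

Besides the shell and the picture viewer there is one more tool, called as name(argument=value, ...), one argument or row to a line, values as JSON. step_arm: Moves the arm, as the interface text tells. Its arguments: {"type":"object","properties":{"series":{"type":"array"}},"required":["series"]}

```bash
mkdir -p pics; ls; cat > h.py <<'E'
import numpy as np, cv2
from cell import get_obs, grab_frame
def cloud(f):
    """world xyz per pixel (HxWx3), nan when no depth"""
    h,w=f['z_map'].shape; fl=h/2/np.tan(np.radians(f['vfov'])/2)
    K=np.array([[fl,0,f['cx']],[0,fl,f['cy']],[0,0,1.]])
    u,v=np.meshgrid(np.arange(w),np.arange(h))
    p=cv2.undistortPoints(np.stack([u,v],-1).reshape(-1,1,2).astype(np.float64),K,np.array(f['dist_coeffs'],float)).reshape(h,w,2)
    z=np.where(f['z_map']>0,f['z_map'],np.nan)
    c=np.stack([p[...,0]*z,-p[...,1]*z,-z],-1)
    return c@np.array(f['rotation']).T+np.array(f['position'])
def save(n,im): cv2.imwrite(n,im[...,::-1])
E
python3 - <<'E'
from h import *
o=get_obs(); print({k:np.round(v,3) for k,v in o.items()})
for n in('scene','top'):
    f=grab_frame(n); save(f'pics/{n}0.png',f['image']); np.savez(f'{n}0.npz',c=cloud(f),im=f['image']); print(n,f['position'],f['rotation'],f['vfov'])
E
```

```text
pics
{'time': np.float64(0.0), 'q': array([ 1.149,  0.412, -0.013,  1.597,  0.006,  1.134, -0.082]), 'qd': array([ 0.001,  0.   ,  0.003,  0.   ,  0.001, -0.001,  0.   ]), 'joint_efforts': array([ 0.0000e+00, -6.0062e+01,  6.8200e-01, -2.9941e+01,  1.4000e-02,
        1.1000e-02, -0.0000e+00]), 'tcp_pos': array([ 0.216, -0.586,  0.23 ]), 'eef_rot': array([-3.091e+00, -5.530e-01,  1.000e-03]), 'ft_force': array([-0.074,  0.11 , -0.229]), 'moment': array([-0.01 ,  0.046,  0.024]), 'finger_force': np.float64(0.0), 'grip_width': np.float64(0.085)}Traceback (most recent call last):
  File "<stdin>", line 4, in <module>
  File "h.py", line 11, in cloud
    return c@np.array(f['rotation']).T+np.array(f['position'])
           ~~~~~~~~~~~~~~~~~~~~~~~~~~~^~~~~~~~~~~~~~~~~~~~~~~~
ValueError: operands could not be broadcast together with shapes (420,560) (3,)
```

```bash
sed -i "s/np.array(f\['rotation'\]).T/cv2.Rodrigues(np.array(f['rotation'],float))[0].T/" h.py
python3 - <<'E'
from h import *
for n in('scene','top'):
    f=grab_frame(n); save(f'pics/{n}0.png',f['image']); np.savez(f'{n}0.npz',c=cloud(f),im=f['image']); print(n,f['position'],f['rotation'],f['vfov'])
E
```

```text
scene [1.23075642 0.46566613 0.79117993] [0.44247614 0.92025128 2.04416427] 48.20858199912818
top [ 0.32835708 -0.01041022  1.18843077] [ 0.16461272 -0.18204887 -1.62806816] 52.06605768359975
```

View pics/scene0.png

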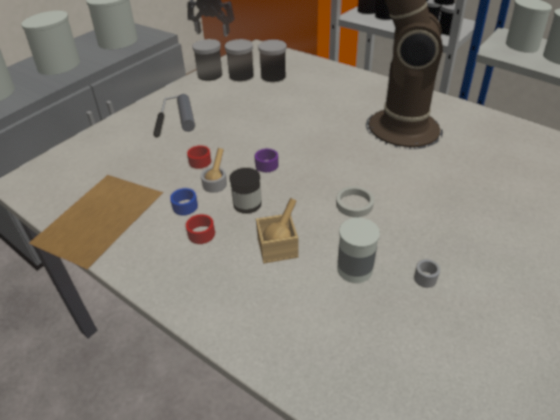

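View pics/top0.png

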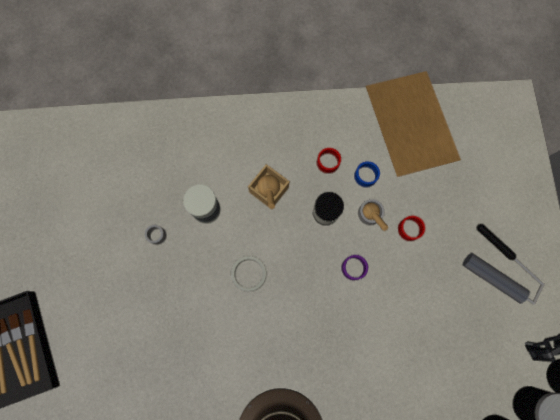

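The scene and top views agree. In the top view: small steel ring (156,234), steel large ring holding the small finial (371,212), box with the large finial (269,186), tin (328,208), tub (200,202), tape roll (250,274). The coloured rings at (329,160), (367,174), (411,228) and (355,267) are look-alikes. Only the grey ring at (371,212) holds a finial, so that one is the large ring.

```bash
python3 - <<'E'
from h import *
from scipy.optimize import least_squares
D={n:np.load(n+'0.npz') for n in('scene','top')}
ct=D['top']['c']
for nm,(u,v) in dict(sring=(156,234),lring=(371,212),box=(269,186),tape=(250,274),tub=(200,202),tin=(328,208)).items():
    w=28
    P=ct[v-w:v+w,u-w:u+w].reshape(-1,3); P=P[np.isfinite(P[:,0])]
    ctr=ct[v,u]; near=P[np.linalg.norm(P[:,:2]-ctr[:2],axis=1)<.07]
    print(nm,np.round(ctr,3),'bench z',np.round(np.percentile(P[:,2],[3,50,99]),3))
im=D['top']['im']
a=cv2.resize(im[160:260,310:430],None,fx=3.3,fy=3.3,interpolation=cv2.INTER_CUBIC)
b=cv2.resize(im[140:240,225:345],None,fx=3.3,fy=3.3,interpolation=cv2.INTER_CUBIC)
save('pics/crop0.png',np.hstack([a,b]))
for n in D:
    c=D[n]['c'];hsv=cv2.cvtColor(D[n]['im'],cv2.COLOR_RGB2HSV)
    for q,ctr in (('sf',ct[212,371]),('lf',ct[186,269])):
        m=(np.linalg.norm(c[...,:2]-ctr[:2],axis=-1)<.12)&(hsv[...,1]>70)&(c[...,2]>.03)
        print(n,q,m.sum(),np.round(c[m].mean(0),3), np.round(c[m][c[m][:,2].argmax()],3))
E
```

```text
sring [ 0.54   0.313 -0.001] bench z [-0.004 -0.     0.038]
lring [nan nan nan] bench z [-0.005  0.     0.079]
box [ 0.64  -0.011  0.067] bench z [-0.005  0.001  0.096]
tape [0.412 0.056 0.002] bench z [-0.004  0.     0.026]
tub [0.594 0.167 0.122] bench z [-0.005  0.001  0.123]
tin [ 0.564 -0.162  0.092] bench z [-0.005  0.001  0.095]<stdin>:18: RuntimeWarning: Mean of empty slice.
  ret = um.true_divide(
Traceback (most recent call last):
ValueError: attempt to get argmax of an empty sequence
```

View pics/crop0.png

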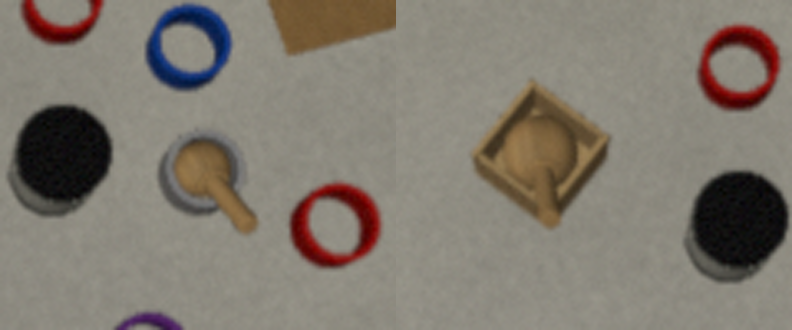

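The crop confirms it. The left half shows the grey ring with the small finial's dowel pointing down and right, at about (240,215). The right half shows the box with the large finial's dowel in its lower corner, at about (545,210). Next I fit the geometry.

```bash
cat > fit.py <<'E'
from h import *
from scipy.optimize import least_squares
def circ(P,r=None):
    f=lambda x:np.hypot(P[:,0]-x[0],P[:,1]-x[1])-x[2]
    return least_squares(f,[*np.median(P[:,:2],0),.03],loss='soft_l1',f_scale=.002).x
def sdf(P,c,d,R,L):
    q=P-c; t=q@d; r=np.linalg.norm(q-np.outer(t,d),axis=1)
    s=np.linalg.norm(q,axis=1)-R
    a=r-.009; b=np.abs(t-L/2)-L/2
    cyl=np.minimum(np.maximum(a,b),0)+np.hypot(np.maximum(a,0),np.maximum(b,0))
    return np.minimum(s,cyl)
def finial(P,c0,d0,R,L,fixed_c=None):
    th=np.arccos(d0[2]); ph=np.arctan2(d0[1],d0[0])
    dd=lambda x:np.array([np.sin(x[3])*np.cos(x[4]),np.sin(x[3])*np.sin(x[4]),np.cos(x[3])])
    f=lambda x:sdf(P,x[:3],dd(x),R,L)
    s=least_squares(f,[*c0,th,ph],loss='soft_l1',f_scale=.002,x_scale=[.01]*3+[.1]*2)
    return s.x[:3],dd(s.x),np.degrees(s.x[3:]),np.median(np.abs(f(s.x)))
E
python3 - <<'E'
from fit import *
D={n:np.load(n+'0.npz') for n in('scene','top')}
ct=D['top']['c']
def near(n,xy,r,z0,z1):
    c=D[n]['c'].reshape(-1,3); i=D[n]['im'].reshape(-1,3)
    with np.errstate(all='ignore'): m=(np.hypot(*(c[:,:2]-xy).T)<r)&(c[:,2]>z0)&(c[:,2]<z1)
    h=cv2.cvtColor(i[m][None],cv2.COLOR_RGB2HSV)[0]
    return c[m],h
for n in D:
  print(n)
  P,_=near(n,[.54,.313],.045,.033,.043); print(' sring',len(P),circ(P).round(4))
  lr=np.nanmean(ct[208:216,366:376].reshape(-1,3),0)[:2]
  P,h=near(n,lr,.07,.033,.043); P=P[h[:,1]<50]; print(' lring',lr,len(P),circ(P).round(4))
  for nm,xy,r,z in (('tub',[.594,.167],.06,.115),('tin',[.56,-.16],.06,.087),('tape',[.41,.04],.08,.015)):
    P,_=near(n,xy,r,z,z+.02); print(' ',nm,len(P),circ(P).round(4))
  P,h=near(n,[.64,-.011],.08,.058,.069);print(' box xy range in 45deg',len(P),[(np.percentile(P[:,:2]@np.array(e)/2**.5,[2,98])).round(4) for e in((1,1),(1,-1))], P[:,:2].min(0).round(3),P[:,:2].max(0).round(3))
for nm,xy,c0,R,L in(('sf',lr,.024,.024,.084),('lf',[.64,-.011],.038,.032,.094)):
  for ns in(['scene'],['top'],['scene','top']):
    A=[near(n,xy,.1,.043 if nm=='sf' else .074,.14) for n in ns]
    P=np.vstack([a[0] for a in A]);h=np.vstack([a[1] for a in A]); print(nm,ns,len(P),'sat',np.percentile(h[:,1],[5,50,95]))
    P=P[h[:,1]>60]
    print('  ',[np.round(x,4) for x in finial(P,[*xy,c0],np.array([-.6,-.4,.69]),R,L)])
E
```

```text
scene
 sring 191 [0.5385 0.31   0.0225]
 lring [ 0.55662638 -0.28332148] 145 [ 0.563  -0.2889  0.0309]
  tub 927 [0.6043 0.1707 0.0295]
  tin 512 [ 0.5739 -0.1638  0.0279]
  tape 425 [0.4177 0.0604 0.0433]
 box xy range in 45deg 659 [array([0.4128, 0.4944]), array([0.4253, 0.5063])] [ 0.601 -0.066] [0.706 0.048]
top
 sring 128 [0.5349 0.3086 0.0223]
 lring [ 0.55662638 -0.28332148] 150 [ 0.5593 -0.2891  0.0306]
  tub 788 [0.6002 0.1707 0.0291]
  tin 647 [ 0.5698 -0.1646  0.027 ]
  tape 371 [0.4134 0.0592 0.0425]
 box xy range in 45deg 466 [array([0.4108, 0.4914]), array([0.4225, 0.5042])] [ 0.601 -0.064] [0.702 0.046]
sf ['scene'] 288 sat [ 23.35  92.5  110.  ]
   [array([ 0.5637, -0.2893,  0.0238]), array([-0.7086, -0.2464,  0.6612]), array([  48.6115, -160.824 ]), np.float64(0.0013)]
sf ['top'] 327 sat [ 20. 122. 132.]
   [array([ 0.5667, -0.266 ,  0.0556]), array([-0.7832, -0.5777,  0.2299]), array([  76.7061, -143.5874]), np.float64(0.0039)]
sf ['scene', 'top'] 615 sat [ 23. 102. 131.]
   [array([ 0.5628, -0.2837,  0.0249]), array([-0.7021, -0.328 ,  0.632 ]), array([  50.8027, -154.9619]), np.float64(0.0016)]
lf ['scene'] 149 sat [ 51. 105. 111.]
   [array([ 0.6441, -0.0056,  0.0631]), array([-0.8075,  0.0017,  0.5898]), array([  53.8573, -180.1199]), np.float64(0.0018)]
lf ['top'] 97 sat [ 85.6 129.  136. ]
   [array([ 0.6364, -0.0107,  0.0478]), array([-0.7788, -0.0247,  0.6267]), array([  51.1894, -178.1844]), np.float64(0.0007)]
lf ['scene', 'top'] 246 sat [ 55. 110. 133.]
   [array([ 0.643 , -0.0016,  0.0647]), array([-0.8052, -0.1189,  0.581 ]), array([  54.4791, -171.5983]), np.float64(0.0022)]
```

```bash
cat >> fit.py <<'E'
def wood(c,im,xy,r,z0,z1):
    h=cv2.cvtColor(im,cv2.COLOR_RGB2HSV)
    with np.errstate(all='ignore'):
        m=(np.hypot(c[...,0]-xy[0],c[...,1]-xy[1])<r)&(c[...,2]>z0)&(c[...,2]<z1)&(h[...,0]>8)&(h[...,0]<28)&(h[...,1]>60)&(h[...,2]>60)
    return c[m]
E
python3 - <<'E'
from fit import *
D={n:np.load(n+'0.npz') for n in('scene','top')}
L={'scene':([.563,-.289],[.6445,-.0085]),'top':([.5593,-.289],[.641,-.0085])}
for n in D:
  for k,(R,Ln,cz,z0) in enumerate(((.024,.084,.024,.040),(.032,.094,.038,.069))):
    xy=L[n][k]; P=wood(D[n]['c'],D[n]['im'],xy,.095,z0,.14)
    print(n,k,len(P),[np.round(x,4) for x in finial(P,[*xy,cz],np.array([-.65,-.25,.69]),R,Ln)], np.round(P[P[:,2]>P[:,2].max()-.01].mean(0),4))
  c=D[n]['c'];h=cv2.cvtColor(D[n]['im'],cv2.COLOR_RGB2HSV)
  with np.errstate(all='ignore'): z=(c[...,2]>.01)&(c[...,2]<.05)&(h[...,1]>140)&(h[...,2]>50)
  k,l,s,cc=cv2.connectedComponentsWithStats(z.astype(np.uint8))
  for i in range(1,k):
    if s[i,4]>60:print('  ',cc[i].round(),s[i,4],np.nanmean(c[l==i],0).round(3))
E
```

```text
scene 0 214 [array([ 0.5635, -0.2899,  0.0237]), array([-0.704 , -0.2427,  0.6674]), array([  48.1304, -160.9814]), np.float64(0.0012)] [ 0.5136 -0.303   0.0807]
scene 1 176 [array([ 0.6512, -0.0096,  0.0381]), array([-0.7844, -0.0563,  0.6177]), array([  51.8482, -175.8911]), np.float64(0.0009)] [ 0.5874 -0.0117  0.0988]
   [309.   3.] 277 [-0.766 -0.89   0.026]
   [199. 156.] 294 [ 0.512 -0.392  0.026]
   [200. 227.] 405 [ 0.721 -0.181  0.027]
top 0 237 [array([ 0.5618, -0.2886,  0.0241]), array([-0.7127, -0.248 ,  0.6561]), array([  48.995 , -160.8147]), np.float64(0.001)] [ 0.5078 -0.3056  0.0811]
top 1 136 [array([ 0.6505, -0.0137,  0.04  ]), array([-0.8004,  0.0192,  0.5992]), array([  53.1865, -181.3734]), np.float64(0.001)] [ 0.5821 -0.0134  0.0989]
   [329. 160.] 251 [ 0.717 -0.184  0.031]
   [367. 173.] 241 [ 0.67  -0.289  0.032]
   [411. 228.] 264 [ 0.507 -0.394  0.031]
   [356. 267.] 139 [ 0.41  -0.23   0.035]
   [ 27. 316.] 86 [0.335 0.656 0.023]
   [ 13. 321.] 98 [0.324 0.692 0.027]
```

```bash
cat > go.py <<'E'
from fit import *
from scipy.spatial.transform import Rotation as Ro
def pose(d,yref):
    """tool R with z=-d, y close to yref"""
    z=-np.asarray(d)/np.linalg.norm(d); y=np.asarray(yref,float); y=y-z*(y@z); y/=np.linalg.norm(y)
    return np.c_[np.cross(y,z),y,z]
def delta(p,R,o=None):
    o=o or get_obs(); R0=Ro.from_rotvec(o['eef_rot']).as_matrix()
    print('travel cm',((np.asarray(p)-o['tcp_pos'])*100).round(2),'turn deg',np.degrees(Ro.from_matrix(R@R0.T).as_rotvec()).round(2))
def say():
    o=get_obs(); R=Ro.from_rotvec(o['eef_rot']).as_matrix(); print('t',round(float(o['time']),2),'tcp',o['tcp_pos'].round(4),'z',R[:,2].round(3),'y',R[:,1].round(3),'F',o['ft_force'].round(1),'w',round(float(o['grip_width']),4),'q',o['q'].round(2))
E
python3 - <<'E'
from go import *
say()
c=np.array([.5627,-.289,.024]);t,p=np.radians([48.5,-160.9]);d=np.array([np.sin(t)*np.cos(p),np.sin(t)*np.sin(p),np.cos(t)])
yr=[-np.sin(p),np.cos(p),0]; print(d,yr)
delta(c+.118*d,pose(d,yr)); delta(c+.043*d,pose(d,yr))
E
```

```text
t 0.15 tcp [ 0.2164 -0.5859  0.2306] z [-0.001  0.001 -1.   ] y [ 0.347 -0.938 -0.001] F [-0.4  0.  -0.5] w 0.0855 q [ 1.15  0.41 -0.01  1.6   0.01  1.13 -0.08]
[-0.70772489 -0.24507172  0.66262005] [np.float64(0.32721789897910375), np.float64(-0.944948912157531), 0]
travel cm [ 26.28  26.8  -12.85] turn deg [ 16.28 -45.69  -1.13]
travel cm [ 31.59  28.64 -17.82] turn deg [ 16.28 -45.69  -1.13]
```

step_arm(
  series=[
    {"travel":[2,2,0],"turn":[1.5,-4,0],"fingers":0.6},
    {"travel":[4.5,4.5,-0.5],"turn":[3,-8.5,0],"fingers":0.6},
    {"travel":[7,7,-1],"turn":[4.5,-13,0],"fingers":0.6},
    {"travel":[9.5,9.5,-1.5],"turn":[6.3,-17.5,0],"fingers":0.6},
    {"travel":[12,12,-2],"turn":[8,-22,0],"fingers":0.6},
    {"travel":[14.5,14.5,-2.5],"turn":[9.5,-26.5,-0.5],"fingers":0.6},
    {"travel":[17,17,-3],"turn":[11,-31,-0.7],"fingers":0.6},
    {"travel":[19,19,-4],"turn":[12.3,-34.5,-0.8],"fingers":0.6},
  ],
)

```text
time: 0.82
tcp_pos: [0.4077, -0.3949, 0.1919]
eef_rot: [-2.845, -0.487, -0.948]
ft_force: [0.7, -0.2, -0.8]
grip_width: 0.0513
finger_force: 0.0
```

step_arm(
  series=[
    {"travel":[1.2,1.2,-1],"turn":[1,-2.5,0],"fingers":0.6},
    {"travel":[2.4,2.5,-2.5],"turn":[2,-5,0],"fingers":0.6},
    {"travel":[3.6,3.8,-4],"turn":[3,-7,0],"fingers":0.6},
    {"travel":[4.8,5.2,-5.5],"turn":[3.5,-9,0],"fingers":0.6},
    {"travel":[6,6.5,-7],"turn":[4,-11,0],"fingers":0.6},
    {"travel":[7,7.5,-8.5],"turn":[4,-11.2,0],"fingers":0.6},
    {"travel":[7.3,7.8,-8.8],"turn":[4,-11.2,0],"fingers":0.6},
    {"travel":[7.3,7.8,-8.8],"turn":[4,-11.2,0],"fingers":0.6},
  ],
)

```text
time: 1.48
tcp_pos: [0.4795, -0.3171, 0.1026]
eef_rot: [-2.703, -0.461, -1.22]
ft_force: [0.1, -0.5, 0.5]
grip_width: 0.051
finger_force: 0.0
```

```bash
cat > t1.py <<'E'
from go import *
say()
c=np.array([.5627,-.289,.024]);t,p=np.radians([48.5,-160.9]);d=np.array([np.sin(t)*np.cos(p),np.sin(t)*np.sin(p),np.cos(t)])
yr=[-np.sin(p),np.cos(p),0]
f=grab_frame('wrist'); save('pics/w1.png',f['image']); C=cloud(f)
P=wood(C,f['image'],c[:2],.095,.04,.14); print(len(P))
if len(P)>50: print([np.round(x,4) for x in finial(P,c,d,.024,.084)])
delta(c+.043*d,pose(d,yr))
E
python3 t1.py
```

```text
t 1.48 tcp [ 0.4795 -0.3171  0.1026] z [ 0.707  0.251 -0.661] y [ 0.332 -0.943 -0.002] F [ 0.1 -0.5  0.5] w 0.051 q [ 1.56  0.67 -0.77  2.13 -1.02  0.43  0.66]
2079
[array([ 0.5636, -0.2898,  0.024 ]), array([-0.7116, -0.2324,  0.663 ]), array([  48.47  , -161.9158]), np.float64(0.0003)]
travel cm [ 5.28  1.88 -5.08] turn deg [-0.02  0.06 -0.27]
```

View pics/w1.png

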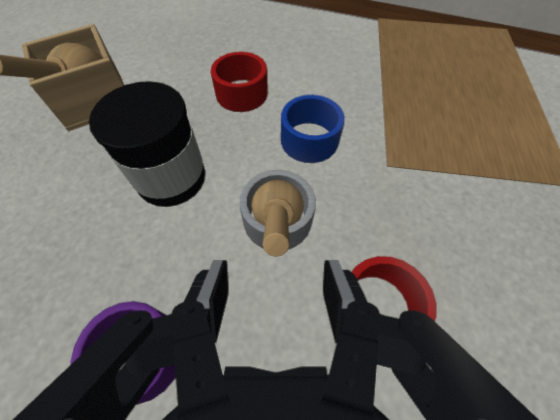

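The wrist view shows the dowel tip at (276,242), centred between the open fingers, and the ball in the grey ring at (278,200). The approach line is clear.

step_arm(
  series=[
    {"travel":[0.8,0.3,-0.8],"turn":[0,0,0],"fingers":0.6},
    {"travel":[1.7,0.6,-1.6],"turn":[0,0,0],"fingers":0.6},
    {"travel":[2.6,0.9,-2.4],"turn":[0,0,-0.5],"fingers":0.6},
    {"travel":[3.5,1.2,-3.3],"turn":[0,0,-0.8],"fingers":0.6},
    {"travel":[4.4,1.5,-4.1],"turn":[0,0,-1],"fingers":0.6},
    {"travel":[5.0,1.65,-4.7],"turn":[0,0,-1],"fingers":0.6},
    {"travel":[5.3,1.75,-5.0],"turn":[0,0,-1],"fingers":0.6},
    {"travel":[5.3,1.75,-5.0],"turn":[0,0,-1],"fingers":0.6},
  ],
)

```text
time: 2.2
tcp_pos: [0.5329, -0.301, 0.0532]
eef_rot: [-2.716, -0.441, -1.224]
ft_force: [-0.3, 0.1, 0.8]
grip_width: 0.0513
finger_force: 0.0
```

```bash
python3 -c "
from go import *
say()"
```

```text
t 2.2 tcp [ 0.5329 -0.301   0.0532] z [ 0.711  0.235 -0.663] y [ 0.316 -0.949  0.002] F [-0.3  0.1  0.8] w 0.0513 q [ 1.52  0.87 -0.9   2.1  -1.02  0.18  0.68]
```

step_arm(
  series=[
    {"travel":[0,0,0],"turn":[0,0,0],"fingers":0},
    {"travel":[0,0,0],"turn":[0,0,0],"fingers":0},
    {"travel":[0,0,0],"turn":[0,0,0],"fingers":0},
    {"travel":[0,0,0],"turn":[0,0,0],"fingers":0},
    {"travel":[0,0,0],"turn":[0,0,0],"fingers":0},
    {"travel":[0,0,0],"turn":[0,0,0],"fingers":0},
    {"travel":[0,0,0],"turn":[0,0,0],"fingers":0},
    {"travel":[0,0,0],"turn":[0,0,0],"fingers":0},
  ],
)

```text
time: 2.87
tcp_pos: [0.5325, -0.3012, 0.0536]
eef_rot: [-2.717, -0.44, -1.225]
ft_force: [-3.7, -1.2, 6.6]
grip_width: 0.0167
finger_force: 58.8
```

step_arm(
  series=[
    {"travel":[0,0,0.5],"turn":[0,0,0],"fingers":0},
    {"travel":[0,0,1.5],"turn":[0,0,0],"fingers":0},
    {"travel":[0,0,3],"turn":[0,0,0],"fingers":0},
    {"travel":[0,0,4.5],"turn":[0,0,0],"fingers":0},
    {"travel":[0,0,6],"turn":[0,0,0],"fingers":0},
    {"travel":[0,0,8],"turn":[0,0,0],"fingers":0},
    {"travel":[0,0,10],"turn":[0,0,0],"fingers":0},
    {"travel":[0,0,12],"turn":[0,0,0],"fingers":0},
  ],
)

```text
time: 3.53
tcp_pos: [0.5323, -0.3, 0.1742]
eef_rot: [-2.715, -0.441, -1.223]
ft_force: [-0.3, 0.2, -1.4]
grip_width: 0.0166
finger_force: 58.4
```

```bash
python3 -c "
from go import *
say(); delta(get_obs()['tcp_pos'],pose([0,0,1],[.31,-.95,0])); delta([.537,.309,.22],pose([0,0,1],[0,-1,0]))"
```

```text
t 3.53 tcp [ 0.5323 -0.3     0.1742] z [ 0.711  0.236 -0.663] y [ 0.316 -0.949  0.001] F [-0.3  0.2 -1.4] w 0.0166 q [ 1.46  0.54 -0.8   2.07 -0.97  0.46  0.42]
travel cm [0. 0. 0.] turn deg [-15.15  46.07  -0.34]
travel cm [ 0.47 60.9   4.58] turn deg [ -7.75  48.07 -17.32]
```

step_arm(
  series=[
    {"travel":[0,1,1],"turn":[-1.9,5.8,0],"fingers":0},
    {"travel":[0,2.5,2],"turn":[-3.8,11.5,0],"fingers":0},
    {"travel":[0,4.5,3],"turn":[-5.7,17.3,-0.1],"fingers":0},
    {"travel":[0,7,4],"turn":[-7.6,23,-0.2],"fingers":0},
    {"travel":[0,10,5],"turn":[-9.5,28.8,-0.2],"fingers":0},
    {"travel":[0,13,6],"turn":[-11.4,34.5,-0.3],"fingers":0},
    {"travel":[0,16.5,6.5],"turn":[-13.3,40.3,-0.3],"fingers":0},
    {"travel":[0,20,6.5],"turn":[-15.1,46,-0.3],"fingers":0},
  ],
)

```text
time: 4.2
tcp_pos: [0.5323, -0.1292, 0.2358]
eef_rot: [-3.053, -0.493, -0.268]
ft_force: [1.4, 0.8, -2.6]
grip_width: 0.0167
finger_force: 58.5
```

step_arm(
  series=[
    {"travel":[0,3,0],"turn":[0,0,0],"fingers":0},
    {"travel":[0,6.5,0],"turn":[0,0,0],"fingers":0},
    {"travel":[0,10,0],"turn":[0,0,0],"fingers":0},
    {"travel":[0,13.5,0],"turn":[0,0,0],"fingers":0},
    {"travel":[0,17,0],"turn":[0,0,0],"fingers":0},
    {"travel":[0,20.5,0],"turn":[0,0,0],"fingers":0},
    {"travel":[0,24,0],"turn":[0,0,0],"fingers":0},
    {"travel":[0,27,0],"turn":[0,0,0],"fingers":0},
  ],
)

```text
time: 4.87
tcp_pos: [0.5318, 0.1441, 0.2341]
eef_rot: [-3.046, -0.5, -0.271]
ft_force: [1.0, -0.4, -0.6]
grip_width: 0.0167
finger_force: 58.5
```

```bash
python3 -c "
from go import *
say(); delta([.5367,.3093,.2],pose([0,0,1],[.31,-.95,0]))"
```

```text
t 4.87 tcp [0.5318 0.1441 0.2341] z [ 0.165  0.071 -0.984] y [ 0.321 -0.947 -0.014] F [ 1.  -0.4 -0.6] w 0.0167 q [ 0.07  0.22 -0.48  1.9   0.13  0.87 -1.71]
travel cm [ 0.49 16.52 -3.41] turn deg [-4.02  9.5  -0.57]
```

step_arm(
  series=[
    {"travel":[0,2,0],"turn":[-0.5,1.5,0],"fingers":0},
    {"travel":[0.1,4.5,0],"turn":[-1,3,0],"fingers":0},
    {"travel":[0.2,7.5,0],"turn":[-1.7,4.5,-0.2],"fingers":0},
    {"travel":[0.3,10.5,0],"turn":[-2.5,6,-0.3],"fingers":0},
    {"travel":[0.4,13.5,-0.5],"turn":[-3.2,7.5,-0.4],"fingers":0},
    {"travel":[0.5,15.5,-1],"turn":[-4,9,-0.5],"fingers":0},
    {"travel":[0.5,16.5,-1.5],"turn":[-4,9.5,-0.5],"fingers":0},
    {"travel":[0.5,16.5,-1.5],"turn":[-4,9.5,-0.5],"fingers":0},
  ],
)

```text
time: 5.53
tcp_pos: [0.5363, 0.309, 0.2172]
eef_rot: [-3.101, -0.499, 0.004]
ft_force: [0.3, -0.4, -1.1]
grip_width: 0.0163
finger_force: 58.5
```

```bash
cat > t2.py <<'E'
from go import *
import sys
from scipy.optimize import least_squares
R,L,off=.024,.084,.043
say(); o=get_obs(); T=o['tcp_pos']; Rt=Ro.from_rotvec(o['eef_rot']).as_matrix()
for n in('wrist','scene','top'):
    f=grab_frame(n); C=cloud(f); np.savez(n+'2.npz',c=C,im=f['image']); save(f'pics/{n}2.png',f['image'])
    P=wood(C,f['image'],T[:2],.06,T[2]-off-R-.01,T[2]+.05)
    if len(P)>40:
        x=finial(P,T+off*Rt[:,2],-Rt[:,2]+[.01,.01,0],R,L); print(n,len(P),[np.round(v,4) for v in x])
    with np.errstate(all='ignore'): m=(np.hypot(C[...,0]-.537,C[...,1]-.309)<.034)&(C[...,2]>.033)&(C[...,2]<.043)
    if m.sum()>30: print('  ring',m.sum(),circ(C[m]).round(4))
E
python3 t2.py
```

```text
t 5.53 tcp [0.5363 0.309  0.2172] z [-0.003  0.001 -1.   ] y [ 0.314 -0.95  -0.001] F [ 0.3 -0.4 -1.1] w 0.0163 q [-0.25  0.46 -0.49  1.6   0.23  1.14 -2.05]
wrist 4266 [array([0.5368, 0.3087, 0.1727]), array([ 0.0084, -0.0106,  0.9999]), array([ -0.7733, 128.5217]), np.float64(0.0004)]
  ring 716 [0.5389 0.3096 0.0221]
scene 690 [array([0.5363, 0.3067, 0.1728]), array([0.0036, 0.0052, 1.    ]), array([3.621000e-01, 4.153847e+02]), np.float64(0.0009)]
  ring 189 [0.5384 0.3097 0.0224]
  ring 40 [0.5325 0.3111 0.0254]
```

step_arm(
  series=[
    {"travel":[0.2,0.15,-1],"turn":[0,0,0],"fingers":0},
    {"travel":[0.2,0.15,-2.5],"turn":[0,0,0],"fingers":0},
    {"travel":[0.2,0.15,-4.5],"turn":[0,0,0],"fingers":0},
    {"travel":[0.2,0.15,-6.5],"turn":[0,0,0],"fingers":0},
    {"travel":[0.2,0.15,-8.5],"turn":[0,0,0],"fingers":0},
    {"travel":[0.2,0.15,-10],"turn":[0,0,0],"fingers":0},
    {"travel":[0.2,0.15,-11],"turn":[0,0,0],"fingers":0},
    {"travel":[0.2,0.15,-11],"turn":[0,0,0],"fingers":0},
  ],
)

```text
time: 6.35
tcp_pos: [0.5393, 0.3058, 0.1067]
eef_rot: [3.102, 0.491, -0.004]
ft_force: [-0.1, -0.8, -0.9]
grip_width: 0.0167
finger_force: 58.5
```

```bash
python3 t2.py
```

```text
t 6.35 tcp [0.5393 0.3058 0.1067] z [-0.002 -0.002 -1.   ] y [ 0.309 -0.951  0.001] F [-0.1 -0.8 -0.9] w 0.0167 q [-0.27  0.58 -0.46  1.71  0.3   0.93 -2.1 ]
wrist 4398 [array([0.5397, 0.3054, 0.0622]), array([ 0.0053, -0.0059,  1.    ]), array([-4.529000e-01,  4.920666e+02]), np.float64(0.0003)]
  ring 727 [0.5369 0.3079 0.0244]
scene 579 [array([0.5392, 0.307 , 0.0635]), array([0.0141, 0.0016, 0.9999]), array([  -0.8133, -173.6357]), np.float64(0.0009)]
  ring 120 [0.5375 0.3092 0.0234]
```

View pics/wrist2.png

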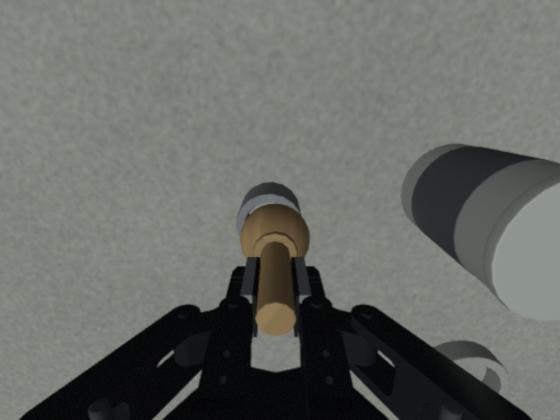

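```bash
cat > t3.py <<'E'
from go import *
def wall(n,xy,r,suf):
    D=np.load(n+suf+'.npz');C=D['c'];im=D['im'];h=cv2.cvtColor(im,cv2.COLOR_RGB2HSV)
    with np.errstate(all='ignore'): rr=np.hypot(C[...,0]-xy[0],C[...,1]-xy[1]); m=(rr<r+.008)&(rr>r-.008)&(C[...,2]>.006)&(C[...,2]<.034)&(h[...,1]<60)
    P=C[m]; f=lambda x:np.hypot(P[:,0]-x[0],P[:,1]-x[1])-r
    s=least_squares(f,xy,loss='soft_l1',f_scale=.001); print(n+suf,len(P),s.x.round(4),np.median(abs(s.fun)).round(4), 'arc', np.percentile(np.degrees(np.arctan2(*(P[:,:2]-s.x).T[::-1])),[5,95]).round())
if __name__=='__main__':
    for n,s in(('scene','0'),('top','0'),('scene','2'),('wrist','2')): wall(n,[.537,.309],.026,s)
    say()
E
python3 t3.py
```

```text
scene0 341 [0.5382 0.3095] 0.0021 arc [-163.  168.]
top0 89 [0.537  0.3059] 0.0025 arc [-164.  157.]
scene2 245 [0.5368 0.3091] 0.0007 arc [-60. 137.]
wrist2 481 [0.5373 0.309 ] 0.0001 arc [-36.  68.]
t 6.5 tcp [0.5406 0.3079 0.1099] z [ 0.002  0.001 -1.   ] y [ 0.309 -0.951 -0.   ] F [ 0.1 -0.5 -0.1] w 0.0169 q [-0.27  0.57 -0.46  1.7   0.3   0.94 -2.1 ]
```

```bash
cat t3.py | sed '/__main__/,$d' > w.py; python3 t2.py; python3 - <<'E'
from t3 import *
wall('wrist',[.537,.309],.026,'2');wall('scene',[.537,.309],.026,'2'); say()
E
```

```text
t 6.5 tcp [0.5406 0.3079 0.1099] z [ 0.002  0.001 -1.   ] y [ 0.309 -0.951 -0.   ] F [ 0.1 -0.5 -0.1] w 0.0169 q [-0.27  0.57 -0.46  1.7   0.3   0.94 -2.1 ]
wrist 4398 [array([0.5412, 0.3076, 0.0654]), array([ 0.0026, -0.0103,  0.9999]), array([  0.6092, 284.389 ]), np.float64(0.0003)]
  ring 625 [0.5362 0.3078 0.0251]
scene 591 [array([0.5402, 0.3081, 0.0655]), array([0.0115, 0.0033, 0.9999]), array([  -0.6856, -164.1724]), np.float64(0.0008)]
  ring 118 [0.538  0.3092 0.023 ]
wrist2 464 [0.5373 0.3091] 0.0001 arc [-36.  68.]
scene2 244 [0.5368 0.3092] 0.0009 arc [-92. 138.]
t 6.65 tcp [0.5406 0.3082 0.1102] z [ 0.002  0.001 -1.   ] y [ 0.31  -0.951 -0.001] F [ 0.9 -0.5 -0.9] w 0.0168 q [-0.27  0.57 -0.46  1.7   0.3   0.94 -2.1 ]
```

step_arm(
  series=[
    {"travel":[-0.15,0.1,-0.1],"turn":[0,0,0],"fingers":0},
    {"travel":[-0.3,0.1,-0.3],"turn":[0,0,0],"fingers":0},
    {"travel":[-0.35,0.1,-0.5],"turn":[0,0,0],"fingers":0},
    {"travel":[-0.35,0.1,-0.7],"turn":[0,0,0],"fingers":0},
    {"travel":[-0.35,0.1,-0.9],"turn":[0,0,0],"fingers":0},
    {"travel":[-0.35,0.1,-1.0],"turn":[0,0,0],"fingers":0},
    {"travel":[-0.35,0.1,-1.0],"turn":[0,0,0],"fingers":0},
    {"travel":[-0.35,0.1,-1.0],"turn":[0,0,0],"fingers":0},
  ],
)

```text
time: 7.32
tcp_pos: [0.5365, 0.3089, 0.0988]
eef_rot: [-3.102, -0.493, -0.001]
ft_force: [1.3, -0.1, 0.1]
grip_width: 0.0165
finger_force: 58.5
```

```bash
python3 t2.py; python3 -c "
from t3 import *
wall('wrist',[.537,.309],.026,'2'); say()"
```

```text
t 7.32 tcp [0.5365 0.3089 0.0988] z [ 0.  0. -1.] y [ 0.31  -0.951 -0.   ] F [ 1.3 -0.1  0.1] w 0.0165 q [-0.28  0.58 -0.46  1.72  0.31  0.91 -2.11]
wrist 4357 [array([0.537 , 0.3086, 0.0543]), array([ 0.0035, -0.008 ,  1.    ]), array([ -0.4987, 473.8933]), np.float64(0.0003)]
  ring 734 [0.5363 0.3086 0.0247]
scene 568 [array([0.5361, 0.3093, 0.0543]), array([ 6.5e-03, -8.0e-04,  1.0e+00]), array([   0.3735, -367.0895]), np.float64(0.001)]
  ring 113 [0.5371 0.309  0.0237]
wrist2 502 [0.5373 0.3091] 0.0001 arc [-34.  70.]
t 7.47 tcp [0.5366 0.3089 0.0991] z [ 0.001  0.    -1.   ] y [ 0.31  -0.951 -0.   ] F [ 0.7 -1.3  0.1] w 0.0164 q [-0.28  0.58 -0.46  1.72  0.31  0.91 -2.11]
```

Aligned to within 0.5 mm, with 1.3 mm left to lower. I'll go down until I see contact force.

step_arm(
  series=[
    {"travel":[0.03,0.03,-0.03],"turn":[0,0,0],"fingers":0},
    {"travel":[0.03,0.03,-0.06],"turn":[0,0,0],"fingers":0},
    {"travel":[0.03,0.03,-0.09],"turn":[0,0,0],"fingers":0},
    {"travel":[0.03,0.03,-0.12],"turn":[0,0,0],"fingers":0},
    {"travel":[0.03,0.03,-0.15],"turn":[0,0,0],"fingers":0},
    {"travel":[0.03,0.03,-0.17],"turn":[0,0,0],"fingers":0},
    {"travel":[0.03,0.03,-0.17],"turn":[0,0,0],"fingers":0},
    {"travel":[0.03,0.03,-0.17],"turn":[0,0,0],"fingers":0},
  ],
)

```text
time: 8.13
tcp_pos: [0.5368, 0.3092, 0.0973]
eef_rot: [-3.102, -0.493, -0.001]
ft_force: [-0.1, 0.2, -0.2]
grip_width: 0.0167
finger_force: 58.5
```

step_arm(
  series=[
    {"travel":[0,0,-0.03],"turn":[0,0,0],"fingers":0},
    {"travel":[0,0,-0.06],"turn":[0,0,0],"fingers":0},
    {"travel":[0,0,-0.09],"turn":[0,0,0],"fingers":0},
    {"travel":[0,0,-0.11],"turn":[0,0,0],"fingers":0},
    {"travel":[0,0,-0.11],"turn":[0,0,0],"fingers":0},
    {"travel":[0,0,-0.11],"turn":[0,0,0],"fingers":0},
    {"travel":[0,0,-0.11],"turn":[0,0,0],"fingers":0},
    {"travel":[0,0,-0.11],"turn":[0,0,0],"fingers":0},
  ],
)

```text
time: 8.8
tcp_pos: [0.5371, 0.3094, 0.0967]
eef_rot: [-3.102, -0.493, -0.002]
ft_force: [-0.3, -0.2, 5.6]
grip_width: 0.0169
finger_force: 58.8
```

Contact at 5.6 N, so the ball is seated. Releasing, then straight up.

step_arm(
  series=[
    {"travel":[0,0,0.03],"turn":[0,0,0],"fingers":0.25},
    {"travel":[0,0,0.03],"turn":[0,0,0],"fingers":0.3},
    {"travel":[0,0,0.03],"turn":[0,0,0],"fingers":0.4},
    {"travel":[0,0,0.03],"turn":[0,0,0],"fingers":0.5},
    {"travel":[0,0,0.03],"turn":[0,0,0],"fingers":0.6},
    {"travel":[0,0,0.03],"turn":[0,0,0],"fingers":0.6},
    {"travel":[0,0,0.03],"turn":[0,0,0],"fingers":0.6},
    {"travel":[0,0,0.03],"turn":[0,0,0],"fingers":0.6},
  ],
)

```text
time: 9.47
tcp_pos: [0.5367, 0.3092, 0.0964]
eef_rot: [-3.102, -0.493, -0.001]
ft_force: [0.7, -0.4, -0.4]
grip_width: 0.0514
finger_force: 0.0
```

step_arm(
  series=[
    {"travel":[0,0,0.5],"turn":[0,0,0],"fingers":0.6},
    {"travel":[0,0,1.5],"turn":[0,0,0],"fingers":0.6},
    {"travel":[0,0,3],"turn":[0,0,0],"fingers":0.6},
    {"travel":[0,0,5],"turn":[0,0,0],"fingers":0.6},
    {"travel":[0,0,7],"turn":[0,0,0],"fingers":0.6},
    {"travel":[0,0,9],"turn":[0,0,0],"fingers":0.6},
    {"travel":[0,0,11],"turn":[0,0,0],"fingers":0.6},
    {"travel":[0,0,12.5],"turn":[0,0,0],"fingers":0.6},
  ],
)

```text
time: 10.13
tcp_pos: [0.5371, 0.3097, 0.2246]
eef_rot: [-3.101, -0.493, -0.005]
ft_force: [-0.1, 0.7, 0.7]
grip_width: 0.0512
finger_force: 0.0
```

```bash
python3 - <<'E'
from go import *
for n in('scene','top','wrist'):
    f=grab_frame(n);C=cloud(f);np.savez(n+'3.npz',c=C,im=f['image'])
    P=wood(C,f['image'],[.537,.309],.05,.03,.15)
    if len(P)>30: print(n,len(P),[np.round(v,4) for v in finial(P,[.537,.309,.053],np.array([.01,.01,1])/1.0001,.024,.084)])
say()
d=np.array([-np.sin(np.radians(52)),0,np.cos(np.radians(52))])
c=np.array([.649,-.0105,.038]); R=pose(d,[0,-1,0])
delta(c+.13*d+[0,0,.06],R); delta(c+.13*d,R)
E
```

```text
scene 532 [array([0.5363, 0.3097, 0.0521]), array([0.0091, 0.0021, 1.    ]), array([ 0.5352, 12.9601]), np.float64(0.0009)]
top 67 [array([0.5338, 0.3113, 0.0546]), array([-0.5195, -0.6222,  0.5856]), array([ -54.1547, -309.859 ]), np.float64(0.0008)]
wrist 1425 [array([0.5377, 0.3091, 0.0525]), array([ 0.0048, -0.0146,  0.9999]), array([ -0.8821, 108.085 ]), np.float64(0.0004)]
t 10.28 tcp [0.5374 0.3098 0.2236] z [ 0.004  0.002 -1.   ] y [ 0.31  -0.951 -0.001] F [ 0.2 -0.2 -0.3] w 0.0513 q [-0.25  0.46 -0.5   1.6   0.23  1.14 -2.05]
travel cm [  0.92 -32.03  -4.55] turn deg [  8.11 -51.33 -16.83]
travel cm [  0.92 -32.03 -10.55] turn deg [  8.11 -51.33 -16.83]
```

Small finial upright (under 1° tilt, centre z about 52.5 mm). Moving on to the large one.

step_arm(
  series=[
    {"travel":[0,-2,0],"turn":[0.3,-2,-0.7],"fingers":0.6},
    {"travel":[0,-4,0],"turn":[0.8,-5,-1.5],"fingers":0.6},
    {"travel":[0,-6.5,0],"turn":[1.3,-8,-2.6],"fingers":0.6},
    {"travel":[0,-9,0],"turn":[1.8,-11.5,-3.8],"fingers":0.6},
    {"travel":[0,-11.5,0],"turn":[2.4,-15,-5],"fingers":0.6},
    {"travel":[0,-14,0],"turn":[3,-19,-6.2],"fingers":0.6},
    {"travel":[0,-16.5,0],"turn":[3.6,-22.5,-7.4],"fingers":0.6},
    {"travel":[0,-18.5,0],"turn":[4.1,-26,-8.5],"fingers":0.6},
  ],
)

```text
time: 10.95
tcp_pos: [0.5358, 0.1218, 0.2208]
eef_rot: [3.047, 0.248, 0.718]
ft_force: [0.2, -1.7, -0.5]
grip_width: 0.051
finger_force: 0.0
```

step_arm(
  series=[
    {"travel":[0,-2,0],"turn":[0.5,-3,-1],"fingers":0.6},
    {"travel":[0,-4,-0.5],"turn":[1,-6,-2],"fingers":0.6},
    {"travel":[0,-6,-1],"turn":[1.5,-9.5,-3],"fingers":0.6},
    {"travel":[0,-8,-2],"turn":[2,-13,-4],"fingers":0.6},
    {"travel":[0,-10,-3],"turn":[2.6,-16.5,-5],"fingers":0.6},
    {"travel":[0,-12,-4],"turn":[3.2,-20,-6.5],"fingers":0.6},
    {"travel":[0,-13.5,-4.5],"turn":[4,-25,-8],"fingers":0.6},
    {"travel":[0,-13.5,-4.5],"turn":[4,-25,-8.3],"fingers":0.6},
  ],
)

```text
time: 11.62
tcp_pos: [0.536, 0.0234, 0.212]
eef_rot: [2.95, 0.117, 1.046]
ft_force: [0.5, -0.6, -0.4]
grip_width: 0.0515
finger_force: 0.0
```

```bash
cat > t4.py <<'E'
from go import *
say()
c=np.array([.649,-.0105,.038]);d=np.array([-np.sin(np.radians(52)),0,np.cos(np.radians(52))])
f=grab_frame('wrist'); save('pics/w4.png',f['image']); C=cloud(f); np.savez('wrist4.npz',c=C,im=f['image'])
P=wood(C,f['image'],c[:2],.1,.0695,.14); print(len(P))
if len(P)>50:
    s=finial(P,c,d,.032,.094); print([np.round(x,4) for x in s]); c,d=s[0],s[1]
with np.errstate(all='ignore'): m=(np.hypot(C[...,0]-.648,C[...,1]+.0095)<.07)&(C[...,2]>.061)&(C[...,2]<.0685)
B=C[m]; print('box',m.sum(),[np.percentile(B[:,:2]@np.array(e)/2**.5,[1,99]).round(4) for e in((1,1),(1,-1))])
y=np.cross([0,0,1],d); R=pose(d,y if y[1]<0 else -y)
delta(c+.13*d,R); delta(c+.062*d,R)
E
python3 t4.py
```

```text
t 11.62 tcp [0.536  0.0234 0.212 ] z [ 0.629  0.016 -0.777] y [ 0.067 -0.997  0.034] F [ 0.5 -0.6 -0.4] w 0.0515 q [ 0.45  0.05 -0.66  2.35  1.11  0.16 -2.75]
714
[array([ 0.6506, -0.0107,  0.0382]), array([-0.7765, -0.0465,  0.6283]), array([ 51.0723, 183.4246]), np.float64(0.0003)]
box 2265 [array([0.4111, 0.4925]), array([0.4242, 0.5075])]
travel cm [ 1.4  -3.56 -9.18] turn deg [  2.69 -11.99   0.24]
travel cm [  6.68  -3.25 -13.46] turn deg [  2.69 -11.99   0.24]
```

View pics/w4.png

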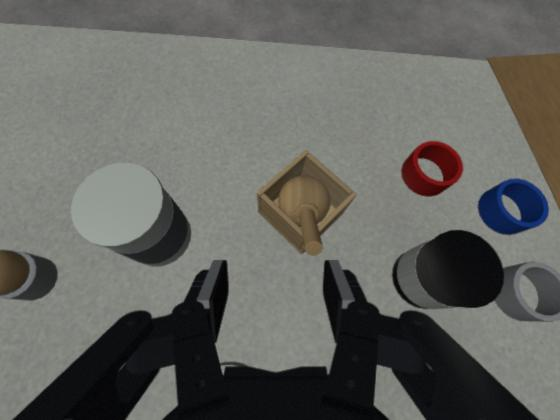

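The wrist view shows the large dowel's tip at (313,245) and the box at (305,200). The white tub (left) and black tin (right) are clear of the path. Since joint 6 is near its limit, I'll keep the present 39° tilt; the pads take the dowel at any in-plane angle.

step_arm(
  series=[
    {"travel":[0.5,-0.8,-1],"turn":[0,0,0],"fingers":0.6},
    {"travel":[1,-1.5,-2.3],"turn":[0,0,0],"fingers":0.6},
    {"travel":[1.4,-2.2,-3.6],"turn":[0,0,0],"fingers":0.6},
    {"travel":[1.8,-2.8,-5],"turn":[0,0,0],"fingers":0.6},
    {"travel":[2.2,-3.4,-6.5],"turn":[0,0,0],"fingers":0.6},
    {"travel":[2.5,-3.8,-8],"turn":[0,0,0],"fingers":0.6},
    {"travel":[2.7,-3.8,-9],"turn":[0,0,0],"fingers":0.6},
    {"travel":[2.7,-3.8,-9],"turn":[0,0,0],"fingers":0.6},
  ],
)

```text
time: 12.33
tcp_pos: [0.5698, -0.0235, 0.1586]
eef_rot: [2.99, 0.124, 0.957]
ft_force: [-0.4, -0.2, 0.0]
grip_width: 0.0513
finger_force: 0.0
```

```bash
python3 t4.py
```

```text
t 12.33 tcp [ 0.5698 -0.0235  0.1586] z [ 0.58   0.024 -0.814] y [ 0.075 -0.997  0.024] F [-0.4 -0.2  0. ] w 0.0513 q [ 0.46  0.23 -0.56  2.3   1.36  0.13 -2.86]
1218
[array([ 0.6505, -0.0103,  0.0381]), array([-0.7764, -0.0512,  0.6282]), array([ 51.0859, 183.7718]), np.float64(0.0003)]
box 3480 [array([0.4104, 0.4925]), array([0.4246, 0.5075])]
travel cm [-2.01  0.6  -3.92] turn deg [  2.49 -15.47  -0.4 ]
travel cm [ 3.27  0.94 -8.19] turn deg [  2.49 -15.47  -0.4 ]
```

step_arm(
  series=[
    {"travel":[0,0.2,0.5],"turn":[-0.2,2.5,0],"fingers":0.6},
    {"travel":[0,0.4,0.8],"turn":[-0.4,5,0],"fingers":0.6},
    {"travel":[0,0.6,1],"turn":[-0.6,7.5,0],"fingers":0.6},
    {"travel":[0,0.8,1],"turn":[-0.8,10,0],"fingers":0.6},
    {"travel":[0.2,0.9,0],"turn":[-0.8,11,0],"fingers":0.6},
    {"travel":[0.3,0.9,-1],"turn":[-0.8,11,0],"fingers":0.6},
    {"travel":[0.4,0.9,-2],"turn":[-0.8,11,0],"fingers":0.6},
    {"travel":[0.4,0.9,-2],"turn":[-0.8,11,0],"fingers":0.6},
  ],
)

```text
time: 13.05
tcp_pos: [0.5728, -0.0138, 0.1385]
eef_rot: [3.061, 0.133, 0.664]
ft_force: [0.3, -0.4, 0.5]
grip_width: 0.0516
finger_force: 0.0
```

```bash
python3 t4.py
```

```text
t 13.05 tcp [ 0.5728 -0.0138  0.1385] z [ 0.414  0.012 -0.91 ] y [ 0.081 -0.996  0.024] F [ 0.3 -0.4  0.5] w 0.0516 q [ 0.59  0.35 -0.77  2.15  0.75  0.4  -2.23]
1605
[array([ 0.6506, -0.0104,  0.0382]), array([-0.7767, -0.05  ,  0.6279]), array([ 51.1056, 183.6802]), np.float64(0.0003)]
box 4522 [array([0.4109, 0.4926]), array([0.425 , 0.5075])]
travel cm [-2.35 -0.34 -1.95] turn deg [  3.31 -26.48  -0.69]
travel cm [ 2.94 -0.   -6.22] turn deg [  3.31 -26.48  -0.69]
```

Wrist limits are clear again at 24.5° tilt, and the closing line is square to the dowel. Advancing onto it.

step_arm(
  series=[
    {"travel":[0.3,0,-0.9],"turn":[0,0,0],"fingers":0.6},
    {"travel":[0.7,0,-2],"turn":[0,0,0],"fingers":0.6},
    {"travel":[1,0,-3.1],"turn":[0,0,0],"fingers":0.6},
    {"travel":[1.4,0,-4.2],"turn":[0,0,0],"fingers":0.6},
    {"travel":[1.8,0,-5.3],"turn":[0,0,0],"fingers":0.6},
    {"travel":[2.1,0,-6.2],"turn":[0,0,0],"fingers":0.6},
    {"travel":[2.2,0,-6.5],"turn":[0,0,0],"fingers":0.6},
    {"travel":[2.2,0,-6.5],"turn":[0,0,0],"fingers":0.6},
  ],
)

```text
time: 13.77
tcp_pos: [0.5959, -0.0135, 0.075]
eef_rot: [3.061, 0.134, 0.667]
ft_force: [-0.3, 0.0, -0.5]
grip_width: 0.0516
finger_force: 0.0
```

```bash
python3 t4.py
```

```text
t 13.77 tcp [ 0.5959 -0.0135  0.075 ] z [ 0.416  0.012 -0.909] y [ 0.082 -0.996  0.024] F [-0.3  0.  -0.5] w 0.0516 q [ 0.37  0.45 -0.53  2.15  1.02  0.28 -2.5 ]
3299
[array([ 0.6504, -0.0107,  0.0381]), array([-0.775 , -0.0474,  0.6302]), array([ 50.9381, 183.4994]), np.float64(0.0003)]
box 8545 [array([0.411 , 0.4926]), array([0.4252, 0.5075])]
travel cm [-4.63 -0.32  4.45] turn deg [  3.25 -26.21  -0.85]
travel cm [ 0.64 -0.    0.17] turn deg [  3.25 -26.21  -0.85]
```

step_arm(
  series=[
    {"travel":[0,-0.05,-0.1],"turn":[0,0,0],"fingers":0.6},
    {"travel":[0,-0.05,-0.15],"turn":[0,0,0],"fingers":0.5},
    {"travel":[0,-0.05,-0.15],"turn":[0,0,0],"fingers":0.3},
    {"travel":[0,-0.05,-0.15],"turn":[0,0,0],"fingers":0},
    {"travel":[0,-0.05,-0.15],"turn":[0,0,0],"fingers":0},
    {"travel":[0,-0.05,-0.15],"turn":[0,0,0],"fingers":0},
    {"travel":[0,-0.05,-0.15],"turn":[0,0,0],"fingers":0},
    {"travel":[0,-0.05,-0.15],"turn":[0,0,0],"fingers":0},
  ],
)

```text
time: 14.48
tcp_pos: [0.5962, -0.0146, 0.0738]
eef_rot: [3.06, 0.132, 0.668]
ft_force: [-0.9, 0.1, 5.7]
grip_width: 0.0162
finger_force: 58.6
```

step_arm(
  series=[
    {"travel":[0,0,0.3],"turn":[0,0,0],"fingers":0},
    {"travel":[0,0,0.8],"turn":[0,0,0],"fingers":0},
    {"travel":[0,0,1.6],"turn":[0,0,0],"fingers":0},
    {"travel":[0,0,2.6],"turn":[0,0,0],"fingers":0},
    {"travel":[0,0,3.8],"turn":[0,0,0],"fingers":0},
    {"travel":[0,0,5.2],"turn":[0,0,0],"fingers":0},
    {"travel":[0,0,6.6],"turn":[0,0,0],"fingers":0},
    {"travel":[0,0,8],"turn":[0,0,0],"fingers":0},
  ],
)

```text
time: 15.15
tcp_pos: [0.5951, -0.015, 0.1534]
eef_rot: [3.062, 0.131, 0.664]
ft_force: [-0.5, -1.0, -2.2]
grip_width: 0.0165
finger_force: 58.5
```

```bash
cat > t5.py <<'E'
from go import *
# held large finial: fit in wrist and scene, report relative to tool
o=get_obs(); say(); T=o['tcp_pos']; Rt=Ro.from_rotvec(o['eef_rot']).as_matrix()
cl=np.array([-.003,-.0,.060]) ; 
import sys
g=np.array(eval(sys.argv[1])); dg=np.array(eval(sys.argv[2]),float); dg/=np.linalg.norm(dg)
for n in('wrist','scene'):
    f=grab_frame(n); C=cloud(f); np.savez(n+'5.npz',c=C,im=f['image']); save(f'pics/{n}5.png',f['image'])
    P=wood(C,f['image'],g[:2],.1,max(g[2]-.034,.04),g[2]+.1); P=P[np.abs(sdf(P,g,dg,.032,.094))<.02]
    s=finial(P,g,dg,.032,.094); print(n,len(P),[np.round(v,4) for v in s],'tool:',(Rt.T@(s[0]-T)).round(4),(Rt.T@s[1]).round(3))
E
python3 t5.py '[.65,-.011,.119]' '[-.775,-.047,.63]'
```

```text
t 15.15 tcp [ 0.5951 -0.015   0.1534] z [ 0.414  0.012 -0.91 ] y [ 0.081 -0.996  0.024] F [-0.5 -1.  -2.2] w 0.0165 q [ 0.61  0.37 -0.8   2.08  0.71  0.46 -2.18]
wrist 9773 [array([ 0.649 , -0.0116,  0.1167]), array([-0.7656, -0.0523,  0.6412]), array([  50.1186, -176.0933]), np.float64(0.0003)] tool: [0.034  0.0001 0.0557] [-0.434  0.006 -0.901]
scene 886 [array([ 0.6499, -0.0108,  0.1193]), array([-0.7634, -0.0532,  0.6437]), array([  49.9284, -176.01  ]), np.float64(0.0008)] tool: [ 0.036  -0.0006  0.0539] [-0.431  0.007 -0.903]
```

Held securely, with no slip. Raising it and turning the dowel upright.

step_arm(
  series=[
    {"travel":[0,0,1.5],"turn":[0,2,0],"fingers":0},
    {"travel":[0,0,3.5],"turn":[-0.3,5,0],"fingers":0},
    {"travel":[0,0,5.5],"turn":[-0.6,9,0],"fingers":0},
    {"travel":[0,-0.5,7.5],"turn":[-0.9,13.5,0],"fingers":0},
    {"travel":[0,-1,9],"turn":[-1.2,18,0],"fingers":0},
    {"travel":[-0.5,-2,9.5],"turn":[-1.5,22.5,0],"fingers":0},
    {"travel":[-1,-3.5,9.5],"turn":[-1.8,27,0],"fingers":0},
    {"travel":[-1,-5,9.5],"turn":[-2.1,31,0],"fingers":0},
  ],
)

```text
time: 15.92
tcp_pos: [0.5855, -0.0655, 0.248]
eef_rot: [3.113, 0.141, -0.183]
ft_force: [1.0, -0.1, -1.5]
grip_width: 0.0164
finger_force: 58.6
```

step_arm(
  series=[
    {"travel":[-0.3,-2,0],"turn":[-0.2,3,0],"fingers":0},
    {"travel":[-0.6,-4.5,0],"turn":[-0.4,6,0],"fingers":0},
    {"travel":[-1,-7,0],"turn":[-0.6,9,0],"fingers":0},
    {"travel":[-1.5,-9.5,0],"turn":[-0.8,12,0],"fingers":0},
    {"travel":[-2,-12,0],"turn":[-1,15,0],"fingers":0},
    {"travel":[-2.5,-14.5,0],"turn":[-1.2,18,0],"fingers":0},
    {"travel":[-3,-16,0],"turn":[-1.3,19,0],"fingers":0},
    {"travel":[-3,-16,0],"turn":[-1.3,19,0],"fingers":0},
  ],
)

```text
time: 16.58
tcp_pos: [0.5549, -0.229, 0.2458]
eef_rot: [3.033, 0.133, -0.694]
ft_force: [-0.7, -1.0, -2.1]
grip_width: 0.0162
finger_force: 58.7
```

```bash
cat > t6.py <<'E'
from go import *
o=get_obs(); say(); T=o['tcp_pos']; Rt=Ro.from_rotvec(o['eef_rot']).as_matrix()
g=T+Rt@[.035,0,.055]; dg=Rt@[-.434,.006,-.901]; print('pred',g.round(4),dg.round(3), 'turn to upright',np.degrees(np.arccos(dg[2])*np.cross(dg,[0,0,1])/np.linalg.norm(dg[:2])).round(2))
from t3 import wall
for n in('wrist','scene'):
    f=grab_frame(n); C=cloud(f); np.savez(n+'6.npz',c=C,im=f['image']); save(f'pics/{n}6.png',f['image'])
    P=wood(C,f['image'],g[:2],.1,max(g[2]-.034,.04),g[2]+.1); P=P[np.abs(sdf(P,g,dg,.032,.094))<.02]
    if len(P)>40:
        s=finial(P,g,dg+[.01,.01,0],.032,.094); print(n,len(P),[np.round(v,4) for v in s])
    try: wall(n,[.562,-.289],.034,'6')
    except Exception as e: print(e)
E
python3 t6.py
```

```text
t 16.58 tcp [ 0.5549 -0.229   0.2458] z [-0.433 -0.046 -0.9  ] y [ 0.089 -0.996  0.008] F [-0.7 -1.  -2.1] w 0.0162 q [ 0.64  0.74 -0.76  1.26  0.5   1.78 -1.58]
pred [ 0.5625 -0.2288  0.181 ] [0.001 0.002 1.   ] turn to upright [nan nan nan]t6.py:3: RuntimeWarning: invalid value encountered in arccos
  g=T+Rt@[.035,0,.055]; dg=Rt@[-.434,.006,-.901]; print('pred',g.round(4),dg.round(3), 'turn to upright',np.degrees(np.arccos(dg[2])*np.cross(dg,[0,0,1])/np.linalg.norm(dg[:2])).round(2))
fit.py:13: RuntimeWarning: invalid value encountered in arccos
  th=np.arccos(d0[2]); ph=np.arctan2(d0[1],d0[0])
Traceback (most recent call last):
  File "t6.py", line 9, in <module>
    s=finial(P,g,dg+[.01,.01,0],.032,.094); print(n,len(P),[np.round(v,4) for v in s])
  File "fit.py", line 16, in finial
    s=least_squares(f,[*c0,th,ph],loss='soft_l1',f_scale=.002,x_scale=[.01]*3+[.1]*2)
ValueError: Initial guess is outside of provided bounds
```

step_arm(
  series=[
    {"travel":[0,-1,0],"turn":[0,0,0],"fingers":0},
    {"travel":[0,-2.5,0],"turn":[0,0,0],"fingers":0},
    {"travel":[0,-4.5,-0.5],"turn":[0,0,0],"fingers":0},
    {"travel":[0,-6,-2],"turn":[0,0,0],"fingers":0},
    {"travel":[0,-6,-4],"turn":[0,0,0],"fingers":0},
    {"travel":[0,-6,-6],"turn":[0,0,0],"fingers":0},
    {"travel":[0,-6,-7.5],"turn":[0,0,0],"fingers":0},
    {"travel":[0,-6,-7.5],"turn":[0,0,0],"fingers":0},
  ],
)

```text
time: 17.3
tcp_pos: [0.5542, -0.2851, 0.1695]
eef_rot: [3.035, 0.143, -0.696]
ft_force: [-1.2, -0.8, -2.1]
grip_width: 0.0163
finger_force: 58.7
```

```bash
sed -i 's/dg=Rt@\[-.434,.006,-.901\];/dg=Rt@[-.434,.006,-.901]; dg\/=np.linalg.norm(dg);/; s/dg+\[.01,.01,0\]/dg/' t6.py; python3 t6.py
```

```text
t 17.3 tcp [ 0.5542 -0.2851  0.1695] z [-0.433 -0.044 -0.9  ] y [ 0.095 -0.996  0.004] F [-1.2 -0.8 -2.1] w 0.0163 q [ 0.69  0.82 -0.72  1.28  0.57  1.68 -1.53]
pred [ 0.5618 -0.2847  0.1047] [ 0.002 -0.002  1.   ] turn to upright [-0.13 -0.12  0.  ]
wrist 9740 [array([ 0.5613, -0.2851,  0.1049]), array([-7.0e-04, -1.1e-03,  1.0e+00]), array([7.330000e-02, 2.369585e+02]), np.float64(0.0003)]
wrist6 1241 [ 0.5621 -0.2896] 0.0007 arc [-127.   59.]
scene 515 [array([ 0.5621, -0.2856,  0.1065]), array([0.0024, 0.0188, 0.9998]), array([ -1.0867, 262.5977]), np.float64(0.0011)]
scene6 352 [ 0.5627 -0.2892] 0.0028 arc [-160.  119.]
```

View pics/wrist6.png

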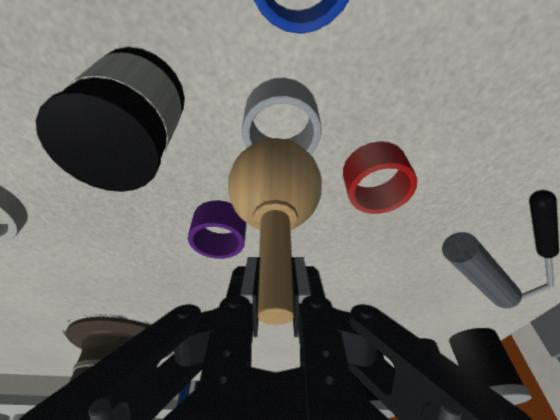

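The wrist view shows the upright large finial at (275,185) just above the empty grey ring at (282,120), with the tin well clear. I'll correct y by −4 mm and lower.

step_arm(
  series=[
    {"travel":[0,-0.2,-0.5],"turn":[0,0,0],"fingers":0},
    {"travel":[0.1,-0.4,-1.2],"turn":[0,0,0],"fingers":0},
    {"travel":[0.1,-0.4,-2],"turn":[0,0,0],"fingers":0},
    {"travel":[0.1,-0.4,-2.8],"turn":[0,0,0],"fingers":0},
    {"travel":[0.1,-0.4,-3.5],"turn":[0,0,0],"fingers":0},
    {"travel":[0.1,-0.4,-4],"turn":[0,0,0],"fingers":0},
    {"travel":[0.1,-0.4,-4],"turn":[0,0,0],"fingers":0},
    {"travel":[0.1,-0.4,-4],"turn":[0,0,0],"fingers":0},
  ],
)

```text
time: 18.07
tcp_pos: [0.5568, -0.2886, 0.1331]
eef_rot: [3.035, 0.142, -0.689]
ft_force: [0.1, -0.8, -1.7]
grip_width: 0.0162
finger_force: 58.7
```

```bash
python3 t6.py; python3 -c "
from go import *
say()"
```

```text
t 18.07 tcp [ 0.5568 -0.2886  0.1331] z [-0.43  -0.045 -0.902] y [ 0.095 -0.996  0.005] F [ 0.1 -0.8 -1.7] w 0.0162 q [ 0.69  0.86 -0.71  1.3   0.59  1.62 -1.54]
pred [ 0.5646 -0.2882  0.0684] [-0.002 -0.001  1.   ] turn to upright [-0.07  0.11  0.  ]
wrist 9733 [array([ 0.5641, -0.2886,  0.0686]), array([-5.1e-03,  2.0e-04,  1.0e+00]), array([   0.2929, -181.6946]), np.float64(0.0003)]
wrist6 1378 [ 0.5618 -0.2907] 0.0002 arc [-52.  59.]
scene 501 [array([ 0.5642, -0.2892,  0.0694]), array([0.0221, 0.0215, 0.9995]), array([  -1.7663, -135.7167]), np.float64(0.001)]
scene6 250 [ 0.5617 -0.2907] 0.0012 arc [-97. 124.]
t 18.17 tcp [ 0.5572 -0.2887  0.1338] z [-0.429 -0.046 -0.902] y [ 0.094 -0.996  0.006] F [ 0.1 -0.9 -1.2] w 0.0162 q [ 0.69  0.86 -0.71  1.3   0.59  1.62 -1.54]
```

step_arm(
  series=[
    {"travel":[-0.1,-0.1,-0.1],"turn":[0,0,0],"fingers":0},
    {"travel":[-0.2,-0.2,-0.3],"turn":[0,0,0],"fingers":0},
    {"travel":[-0.25,-0.2,-0.5],"turn":[0,0,0],"fingers":0},
    {"travel":[-0.25,-0.2,-0.7],"turn":[0,0,0],"fingers":0},
    {"travel":[-0.25,-0.2,-0.9],"turn":[0,0,0],"fingers":0},
    {"travel":[-0.25,-0.2,-1.1],"turn":[0,0,0],"fingers":0},
    {"travel":[-0.25,-0.2,-1.1],"turn":[0,0,0],"fingers":0},
    {"travel":[-0.25,-0.2,-1.1],"turn":[0,0,0],"fingers":0},
  ],
)

```text
time: 18.83
tcp_pos: [0.5544, -0.2907, 0.1223]
eef_rot: [3.035, 0.142, -0.689]
ft_force: [-0.0, 0.1, -0.9]
grip_width: 0.0162
finger_force: 58.7
```

```bash
python3 t6.py; python3 -c "
from go import *
say()"
```

```text
t 18.83 tcp [ 0.5544 -0.2907  0.1223] z [-0.429 -0.046 -0.902] y [ 0.095 -0.996  0.005] F [-0.   0.1 -0.9] w 0.0162 q [ 0.7   0.87 -0.71  1.32  0.59  1.61 -1.54]
pred [ 0.5622 -0.2903  0.0576] [-0.002 -0.001  1.   ] turn to upright [-0.06  0.14  0.  ]
wrist 9725 [array([ 0.5618, -0.2907,  0.0578]), array([-5.8e-03,  2.0e-04,  1.0e+00]), array([   0.3297, -181.8741]), np.float64(0.0003)]
wrist6 1502 [ 0.5618 -0.2908] 0.0002 arc [-47.  59.]
scene 493 [array([ 0.5616, -0.2911,  0.0578]), array([0.013 , 0.013 , 0.9998]), array([  -1.0554, -134.9177]), np.float64(0.0011)]
scene6 214 [ 0.5615 -0.2909] 0.0009 arc [-15. 116.]
t 18.93 tcp [ 0.5545 -0.2907  0.1225] z [-0.429 -0.046 -0.902] y [ 0.094 -0.996  0.005] F [-0.5  0.2 -1.9] w 0.0161 q [ 0.7   0.87 -0.71  1.32  0.59  1.61 -1.54]
```

Centred. Lowering the last 3 mm.

step_arm(
  series=[
    {"travel":[0,0,-0.06],"turn":[0,0,0],"fingers":0},
    {"travel":[0,0,-0.12],"turn":[0,0,0],"fingers":0},
    {"travel":[0,0,-0.17],"turn":[0,0,0],"fingers":0},
    {"travel":[0,0,-0.22],"turn":[0,0,0],"fingers":0},
    {"travel":[0,0,-0.26],"turn":[0,0,0],"fingers":0},
    {"travel":[0,0,-0.3],"turn":[0,0,0],"fingers":0},
    {"travel":[0,0,-0.3],"turn":[0,0,0],"fingers":0},
    {"travel":[0,0,-0.3],"turn":[0,0,0],"fingers":0},
  ],
)

```text
time: 19.6
tcp_pos: [0.5544, -0.2907, 0.1196]
eef_rot: [3.035, 0.142, -0.688]
ft_force: [-0.8, -0.5, -0.7]
grip_width: 0.0162
finger_force: 58.8
```

step_arm(
  series=[
    {"travel":[0,0,-0.03],"turn":[0,0,0],"fingers":0},
    {"travel":[0,0,-0.06],"turn":[0,0,0],"fingers":0},
    {"travel":[0,0,-0.09],"turn":[0,0,0],"fingers":0},
    {"travel":[0,0,-0.11],"turn":[0,0,0],"fingers":0},
    {"travel":[0,0,-0.11],"turn":[0,0,0],"fingers":0},
    {"travel":[0,0,-0.11],"turn":[0,0,0],"fingers":0},
    {"travel":[0,0,-0.11],"turn":[0,0,0],"fingers":0},
    {"travel":[0,0,-0.11],"turn":[0,0,0],"fingers":0},
  ],
)

```text
time: 20.27
tcp_pos: [0.5545, -0.2908, 0.1192]
eef_rot: [3.035, 0.141, -0.688]
ft_force: [-1.2, -0.2, 5.5]
grip_width: 0.0165
finger_force: 59.1
```

Contact at 5.5 N, so the ball is seated. Opening and backing out along the tool axis.

step_arm(
  series=[
    {"travel":[0,0,0.03],"turn":[0,0,0],"fingers":0.25},
    {"travel":[0,0,0.03],"turn":[0,0,0],"fingers":0.3},
    {"travel":[0,0,0.03],"turn":[0,0,0],"fingers":0.4},
    {"travel":[0,0,0.03],"turn":[0,0,0],"fingers":0.5},
    {"travel":[0,0,0.03],"turn":[0,0,0],"fingers":0.6},
    {"travel":[0,0,0.03],"turn":[0,0,0],"fingers":0.6},
    {"travel":[0,0,0.03],"turn":[0,0,0],"fingers":0.6},
    {"travel":[0,0,0.03],"turn":[0,0,0],"fingers":0.6},
  ],
)

```text
time: 20.93
tcp_pos: [0.5545, -0.2907, 0.1186]
eef_rot: [3.035, 0.142, -0.688]
ft_force: [-0.2, -0.3, 0.9]
grip_width: 0.0514
finger_force: 0.0
```

step_arm(
  series=[
    {"travel":[0.2,0,0.4],"turn":[0,0,0],"fingers":0.6},
    {"travel":[0.6,0.1,1.3],"turn":[0,0,0],"fingers":0.6},
    {"travel":[1.3,0.1,2.7],"turn":[0,0,0],"fingers":0.6},
    {"travel":[2.2,0.2,4.5],"turn":[0,0,0],"fingers":0.6},
    {"travel":[3,0.3,6.3],"turn":[0,0,0],"fingers":0.6},
    {"travel":[3.9,0.4,8.2],"turn":[0,0,0],"fingers":0.6},
    {"travel":[4.5,0.4,9.5],"turn":[0,0,0],"fingers":0.6},
    {"travel":[4.5,0.4,9.5],"turn":[0,0,0],"fingers":0.6},
  ],
)

```text
time: 21.6
tcp_pos: [0.6019, -0.2858, 0.2175]
eef_rot: [3.036, 0.142, -0.679]
ft_force: [0.8, 0.0, 0.2]
grip_width: 0.0513
finger_force: 0.0
```

```bash
python3 - <<'E'
from go import *
for n in('scene','wrist','top'):
    f=grab_frame(n);C=cloud(f);save(f'pics/{n}7.png',f['image'])
    for g,R,L in(([.537,.309,.053],.024,.084),([.562,-.2907,.055],.032,.094)):
        P=wood(C,f['image'],g[:2],.045,.04,.16)
        if len(P)>60 and n!='top': print(n,len(P),[np.round(v,4) for v in finial(P,g,np.array([.01,.01,.9999]),R,L)])
    if n!='wrist':
      for nm,xy,r,z in (('tub',[.594,.167],.06,.115),('tin',[.56,-.16],.06,.087),('tape',[.41,.04],.08,.015)):
        with np.errstate(all='ignore'): m=(np.hypot(C[...,0]-xy[0],C[...,1]-xy[1])<r)&(C[...,2]>z)&(C[...,2]<z+.02)
        print(n,nm,m.sum(),circ(C[m]).round(4) if m.sum()>20 else '')
say()
E
```

```text
scene 528 [array([0.5363, 0.3096, 0.0524]), array([ 0.0123, -0.0082,  0.9999]), array([  0.8491, -33.6856]), np.float64(0.0009)]
scene 549 [array([ 0.5613, -0.2908,  0.0551]), array([0.0139, 0.001 , 0.9999]), array([0.7988, 4.0925]), np.float64(0.0011)]
scene tub 928 [0.6043 0.1706 0.0294]
scene tin 518 [ 0.574  -0.1637  0.0282]
scene tape 430 [0.4175 0.0606 0.0432]
wrist 3799 [array([ 0.5617, -0.2909,  0.0549]), array([-0.0071, -0.0012,  1.    ]), array([-0.4135,  9.9306]), np.float64(0.0003)]
top tub 786 [0.5998 0.1707 0.0292]
top tin 652 [ 0.5694 -0.1647  0.0272]
top tape 374 [0.4133 0.0591 0.0425]
t 21.75 tcp [ 0.5992 -0.2866  0.2132] z [-0.43  -0.046 -0.902] y [ 0.095 -0.995  0.006] F [-0.3  0.7 -1.4] w 0.0513 q [ 0.62  0.85 -0.7   1.1   0.56  1.8  -1.48]
```

View pics/scene7.png

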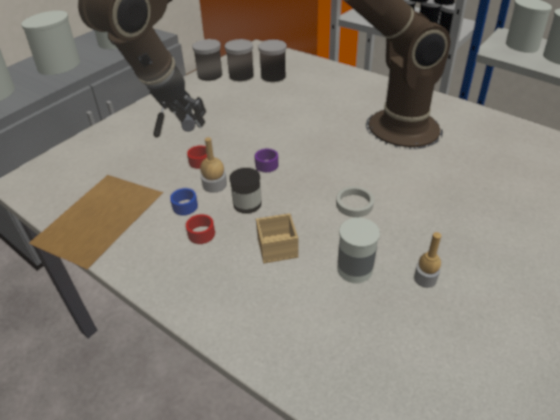

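The final view shows both finials upright on their rings: large at (211,170), small at (430,262). The box at (278,240) is empty, the tin, tub and tape roll have not moved, and the gripper is clear.

```bash
python3 -c "
from cell import sign_off
print(sign_off())"
```

```text
the job is handed in; nothing more can be done
None
```

The job is handed in at about 22 s of the 64 s allowed: the small finial, then the large one, stand upright (within about 1°) in their own rings, each let go only after its ball touched down, and the tin, tub and tape roll have not moved.

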